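# Fill the carton with cells through the bench spout

## Task

Slide the empty carton along its rail until it stands squarely under the fixed spout, then carry the parts tray that holds the three round cells over and tip all three through the spout into the carton. Stand the empty tray upright on the bench again and leave the carton under the spout; do not disturb the other tray, the bottle, the tape roll or the screwdriver.

Things in the scene. Friction and masses are not known exactly. Their poses are not given: they have to be found in the camera images.
- spout_top (a point): Fixed square plywood spout, open through: 104 mm inside, 112 outside, from 104 to 165 mm above the bench, then a collar flaring at 45 degrees to a 145 mm opening, rim 185 mm above the bench. This point: centre of the opening, at rim height. Its sides lie along its x and y; the rail runs along its y; -x is towards the robot. Two posts 145 mm high hold it on its +x side (78 mm off centre).
- station: The station's plywood base, fixed to the bench but placed differently each time, turned up to 0.25 rad: 170 mm (x) by 420 mm (y), 10 mm thick, carrying the rail and spout. Origin on the bench below the spout's centre; axes as spout_top's. It reaches 120 mm to -y and 300 mm to +y of the origin.
- carriage (a joint): Position in m of the carriage with the carton along the rail: 0 = carton centred under the spout; positive values lie along +y of spout_top. It can go from -0.03 to 0.21 and has no stop or catch at 0: it stays where it is left (about 1.5 N of friction). It starts between 0.14 and 0.20.
- push_post (a point): Upright black post on the carriage, by which to move it, at the robot's side of the carton: 26 mm (spout x) by 16 mm (spout y) by 48 mm high, reaching from 24 to 72 mm above the bench; a flat aluminium arm 30 mm wide leads from its foot to the carton. This point is the post's centre, 145 mm to -x of the carton's centre. Axes as spout_top's.
- carton_floor (a point): Open cardboard carton fixed on the carriage, 134 mm square outside, 126 mm inside, 65 mm high, rim 92 mm above the bench. This point is the centre of its inner floor, 31 mm above the bench. Axes as spout_top's.
- tray_mid (a point): Loose plywood tray with the three cells: 109 mm long (its x), 88 wide (y), three walls 36 mm high, 250 g. The mouth is the open end at -x: there the floor ramps up 18 degrees over 30 mm to an edge 14 mm above the underside, 54 mm from the middle. Cells roll out over it when that end is tipped down 45 to 50 degrees. This point: the middle, 42.5 mm above the underside. z up.
- tray_bar (a point): Centre of that tray's carrying bar, where to grip it: the bar bridges the tray across its middle along the tray's y, 14 mm thick (x), 20 mm high, 80 mm long, centre 75 mm above the tray's underside and above its centre of mass. Fingertips have room on both x sides of it down to 30 mm above the underside. The tray stands on the bench left or right of the station (the trays swap).
- other_tray_mid (a point): Another tray just like it, holding two square finned aluminium bars instead of round cells; to be left alone. The point and axes as for the first.
- cell1_mid (a point): Round battery cell, grey sleeve with metal ends, 21 mm diameter, 70 mm long along its y axis, 70 g. Its centre. The three cells lie side by side across the tray (along the tray's y) and can roll.
- cell2_mid (a point): Second cell, the same.
- cell3_mid (a point): Third cell, the same.
- bottle_mid (a point): Standing amber bottle, 48 mm diameter, 115 mm high; bystander. Its centre.
- tape_mid (a point): Roll of tape lying flat, 96 mm outside diameter, 45 mm high; bystander. Its centre.
- screwdriver: Screwdriver, 180 mm long along its x axis, lying on the bench; bystander. Origin underneath its middle.
Not all that is in view belongs to the job. Leave any blue or purple look-alike of the part that bears tray_mid alone.

How it is judged:
By the outcome, as a careful person would: the job done as asked, in the order asked, and still so for the second after the job is handed in, with the robot touching nothing.
It also fails if it takes over 64 s, if anything falls off the work surface, if the arm or the gripper's body presses on something with over 40 N, if the wrist force passes 120 N, or if a joint passes its speed limit or range.

## Robot

A 6-joint arm with a two-finger parallel gripper is mounted at the origin on the work surface. World frame = base frame: x ahead of the robot, y to its left, z up, the work surface at z = 0. Lengths are in mm, angles in rad, forces in N, time in s.
With the tool pointing down it reaches from about 350 to 875 mm from the base axis. Payload 15.5 kg.
Tool frame: the origin (TCP) lies on the centre line of the jaws, within the pads' length; the fingertips stand 11 mm ahead of it and the grasp point (between the pads) lies 8 mm behind it (tip_extent is the distance from the TCP to the fingertips, in mm); x points along the fingers, z is the direction in which the jaws open and shut, and the axes are right-handed (so a half turn about x gives the same grasp; the last joint's range is limited). The gripper opens to 85 mm and grips with 20 to 120 N. Pads are 22 mm wide; open, the fingers measure 114 mm over their backs; the gripper's body (76 mm by 85 mm) begins 54 mm behind the grasp point. The pads swing forward as they close: fully open they stand 13 mm farther back than shut.
Start: joints at [-1.27, 0.494, 1.345, -0, 1.302, -0.096], TCP at [241.544, -576.44, 242.277] pointing down, gripper open.
Joint ranges: [-2.91, 2.91], [-0.82, 2.16], [0.22, 2.67], [-1.22, 4.37], [0.12, 2.79], [-3.08, 3.08]. Speed limits (rad/s): [1.89, 1.89, 2.57, 3.01, 3.01, 3.01].

## Interface

Orientations are given as a unit quaternion [x, y, z, w].
In Python, from station import reach, servo_line, move_joints, ungrasp, close_gripper, dwell, inverse_kinematics, sense, snapshot, Unreachable, close_job, search_frame, masks_of, pinpoint, tip_extent gives the robot as it stands. Calls block until the motion is done:
- reach(position, orientation): joint-space move of the TCP to a pose.
- servo_line(position, orientation=None, velocity=150): straight line of the TCP; orientation=None keeps the orientation; velocity is the mean speed in mm/s.
- move_joints(angles): joint-space move.
- ungrasp() and close_gripper(effort=None): open the fingers fully, or close them until they stop; effort is the grip in N (None keeps the last).
- dwell(seconds).
- inverse_kinematics(position, orientation): joint angles nearest the present ones, or None.
- sense(): the state.
- snapshot(name): name is "scene" or "top" or "wrist"; returns a dict with "pixels" (384x512x3 uint8, red, green, blue), "intrinsics" (3x3 intrinsics, pixels), "R" (3x3) and "t" (3): a world point X has camera coordinates R X + t; the wrist camera has in their place "T_tool_cam" (4x4, takes a point from camera to tool coordinates, whose origin is the TCP and whose axes are the tool frame's). Camera axes: x right, y down, z forward; pixel columns grow to the right and rows downward; lengths in mm; the calibration is good to about 2 mm. A picture is of the moment at which its call begins: read the wrist's pose just before it. There is no depth.
A pose or a line that the arm cannot do raises Unreachable and nothing moves.
- close_job(): hands the job in, once; it reports no verdict.
Trained networks look in the newest picture that a camera, given by its name, has taken for a name from the list of things; names that differ only in an ending like _2 or _b are one class to them, and where a whole thing is asked for, a point or a joint stands for the part that bears it (a point fixed in the world has none). Each returns a list of dicts, best first, with "score" (0 to 1); they miss things now and then, are a little off and sometimes report something else, mostly with a low value. They report only what shows in the picture. A call takes as long as a camera call. They do not tell look-alikes from the thing itself.
- search_frame(camera, thing): "at" ([x, y, z] in mm, in world coordinates, good to about 4 mm: the middle of the surface that is visible of it).
- masks_of(camera, thing): "region" (384x512 bool, what is visible of it).
- pinpoint(camera, thing): "at" ([x, y, z] in mm, in world coordinates, good to about 4 mm: a listed point, or the origin of a listed thing).
The state is a dict: "clock": time; "joint_positions": joint angles; "joint_velocities": joint speeds; "joint_torque": joint torques, N m; "ee_pos": TCP position; "orientation": TCP orientation; "force": force on the tool from outside, world axes, zero at the start; "ft_torque": the same for the moment, N m; "opening": finger opening in mm.
Only numpy, scipy, OpenCV 4.12 (cv2) and the standard library are available. Lean on these libraries where they do the work, as an engineer would, in place of code of your own. Each camera call takes 0.05 s, during which the arm holds its last target.

## Working session

There is one attempt and no reset: what is moved stays moved. The work goes in short steps, each a Python script; the robot and the scene stay as the last script left them, time stands still between calls to the robot, and variables do not carry over. Pictures are saved under pics/ and viewed, and the job is handed in when it is done.

```bash
mkdir -p pics; ls
python3 - <<'E'
from station import *
import cv2, numpy as np
print(sense()['clock'], tip_extent)
for c in ['scene','top']:
    s=snapshot(c); cv2.imwrite(f'pics/{c}0.png',s['pixels'][:,:,::-1])
    print(c, (-np.array(s['R']).T@np.array(s['t'])).round())
    for n in ['spout_top','station','push_post','carton_floor','tray_mid','tray_bar','other_tray_mid','cell1_mid','bottle_mid','tape_mid','screwdriver']:
        print(n,[(np.round(d['at']).astype(int).tolist(),round(float(d['score']),2)) for d in pinpoint(c,n)[:4]])
print(sense()['clock'])
E
```

```text
pics
0.0 11.0
scene [1105. -790.  721.]
spout_top [([638, -35, 181], 0.72), ([692, -350, 16], 0.44)]
station [([631, -36, 1], 0.73)]
push_post []
carton_floor [([656, 153, 33], 0.6)]
tray_mid [([497, -347, 44], 0.68)]
tray_bar [([500, -348, 75], 0.9), ([533, -530, 76], 0.83), ([339, -361, 73], 0.74), ([499, -344, 44], 0.47)]
other_tray_mid [([493, 356, 43], 0.61)]
cell1_mid [([538, -352, 13], 0.5)]
bottle_mid [([356, -179, 56], 0.78)]
tape_mid [([690, -352, 23], 0.98)]
screwdriver [([500, -345, 42], 0.71), ([718, 348, -6], 0.53)]
top [ 421.  -86. 1559.]
spout_top [([640, -37, 184], 0.61)]
station [([635, -40, 7], 0.97), ([487, 357, 41], 0.2)]
push_post [([517, 166, 46], 0.73)]
carton_floor [([654, 149, 27], 0.71)]
tray_mid [([501, -345, 41], 0.86), ([336, -365, 40], 0.79), ([537, -526, 46], 0.73)]
tray_bar [([535, -527, 77], 0.91), ([504, -349, 76], 0.82), ([332, -366, 74], 0.61)]
other_tray_mid [([485, 354, 42], 0.58)]
cell1_mid [([540, -355, 13], 0.44), ([500, -344, 45], 0.22)]
bottle_mid [([359, -175, 58], 0.55), ([503, -346, 77], 0.55)]
tape_mid [([695, -346, 28], 0.85)]
screwdriver [([516, 167, 44], 0.66), ([720, 352, 3], 0.56)]
1.2
```

View pics/scene0.png

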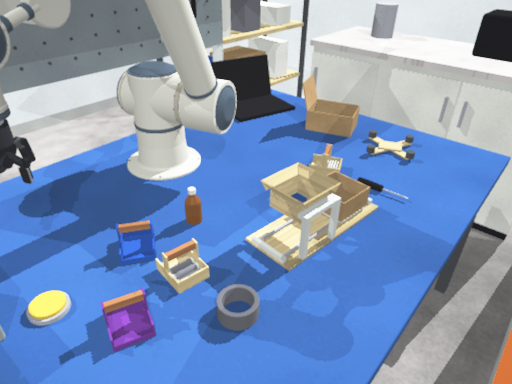

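View pics/top0.png

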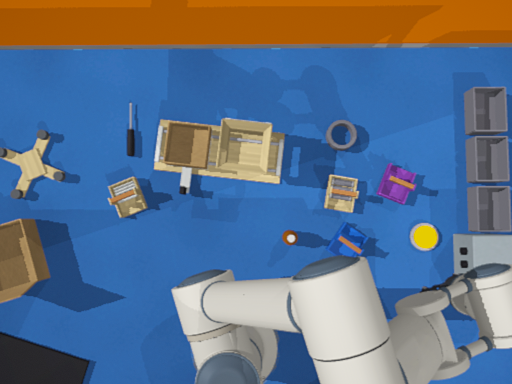

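The plywood tray near top pixel (341,193) is my candidate, and the other plywood tray is at (128,197). Blue (350,240) and purple (397,183) are look-alikes. I'll zoom in to tell the contents apart and get the axes.

```bash
cat > h.py <<'E'
from station import *
import cv2, numpy as np
def proj(s,P):
    P=np.atleast_2d(P); c=P@np.array(s['R']).T+np.array(s['t']); u=c@np.array(s['intrinsics']).T; return u[:,:2]/u[:,2:]
def ray(s,uv,z):
    R=np.array(s['R']);C=-R.T@np.array(s['t']);d=R.T@np.linalg.solve(np.array(s['intrinsics']),np.array([uv[0],uv[1],1.]));return C+d*(z-C[2])/d[2]
E
python3 - <<'E'
from h import *
t=cv2.imread('pics/top0.png'); s=cv2.imread('pics/scene0.png')
def crop(i,x,y,w,h,W,H): return cv2.resize(i[y:y+h,x:x+w],(W,H),interpolation=cv2.INTER_CUBIC)
a=crop(t,315,165,60,60,400,300*4//3//1)[:300]
c=np.vstack([np.hstack([crop(t,316,168,54,54,290,290),crop(t,100,170,54,54,290,290)]),np.hstack([crop(s,150,235,65,65,290,290),crop(s,95,215,65,65,290,290)])])
cv2.imwrite('pics/z0.png',c)
cv2.imwrite('pics/z1.png',crop(t,150,110,140,90,796,512))
E
```

```text
(no output)
```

View pics/z0.png

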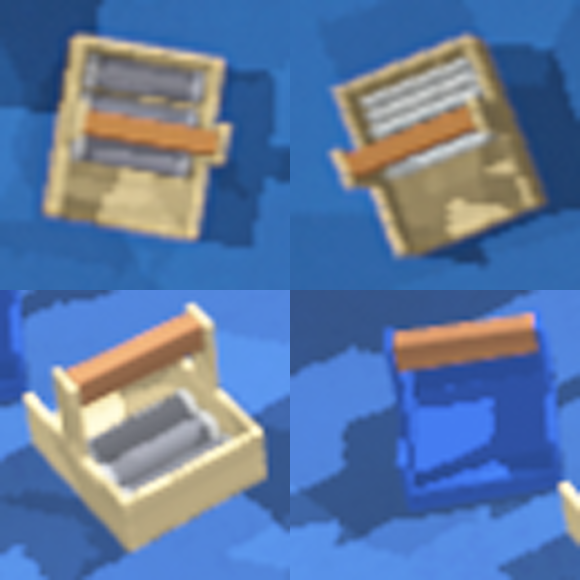

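View pics/z1.png

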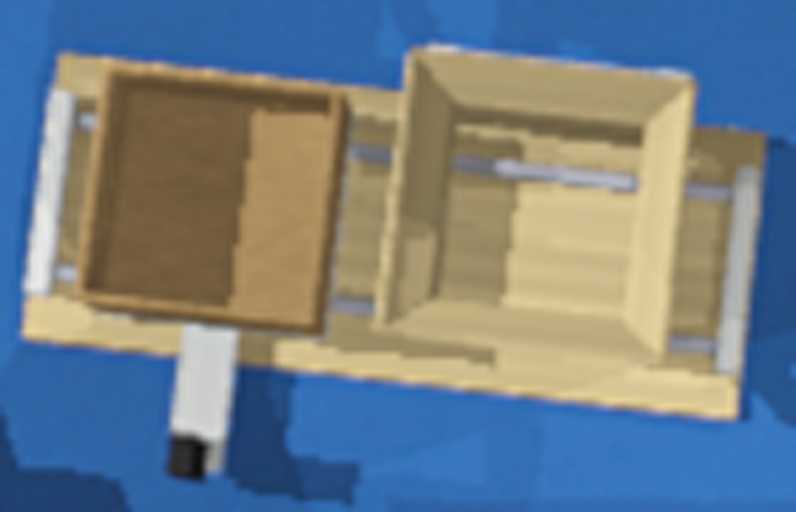

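Right plywood tray (top px 341,193) holds the three grey round cells, with its mouth towards the robot. The left one holds finned bars. Spout rim corners and base corners are clear in the second zoom. I'll fit the station pose and the tray pose.

Run:
```python
from h import *
from scipy.optimize import least_squares
s=snapshot('top')
k=796/140
px=lambda c:(np.array(c)+.5)/k-.5+np.array([150,110])
# station-frame points -> crop px
pts=[((-85,-120,10),(738,418)),((-85,300,10),(22,338)),((85,300,10),(60,53)),((85,-120,10),(766,133)),
((76,76,185),(412,46)),((76,-76,185),(693,76)),((-76,-76,185),(663,367)),((-76,76,185),(378,328))]
L=np.array([p[0] for p in pts],float); U=np.array([px(p[1]) for p in pts])
def W(q,L):
    c,n=np.cos(q[2]),np.sin(q[2]); return L@np.array([[c,-n,0],[n,c,0],[0,0,1]]).T+np.array([q[0],q[1],0])
r=least_squares(lambda q:(proj(s,W(q,L))-U).ravel(),[638,-36,-.1],loss='soft_l1')
print(r.x.round(3)); print((proj(s,W(r.x,L))-U).round(1).tolist())
# carton rim outer corners z=92: solve d
C=[((67,67),(105,67)),((67,-67),(346,95)),((-67,-67),(322,332)),((-67,67),(80,298))]
def f(d): 
    P=np.array([[a[0][0],a[0][1]+d[0],92] for a in C],float); return (proj(s,W(r.x,P))-np.array([px(a[1]) for a in C])).ravel()
d=least_squares(f,[150]).x; print('carriage',d,f(d).round(1)); print('post',W(r.x,np.array([[-145,d[0],48]])))
# tray: crop 316,168, 54->290
k2=290/54
p2=lambda c:(np.array(c)+.5)/k2-.5+np.array([316,168])
T=[((54.5,44,36),(75,35)),((54.5,-44,36),(226,60)),((-54,-44,36),(198,240)),((-54,44,36),(44,212))]
LT=np.array([a[0] for a in T],float);UT=np.array([p2(a[1]) for a in T])
rt=least_squares(lambda q:(proj(s,W(q,LT))-UT).ravel(),[500,-347,0],loss='soft_l1'); print('tray',rt.x.round(3),(proj(s,W(rt.x,LT))-UT).round(1).tolist())
B=[p2(c) for c in [(88,112),(217,130),(217,155),(88,138)]]
w=np.array([ray(s,b,85) for b in B]); print('bar',w.mean(0).round(1), w.round().tolist())
```

```text
[ 6.34673e+02 -3.59840e+01 -1.14000e-01]
[[-0.4, -0.1], [0.1, -0.1], [-0.1, -0.1], [0.2, -0.4], [-0.5, -0.1], [0.9, 0.2], [0.5, -0.2], [-0.6, 0.9]]
carriage [184.54175317] [ 0.8 -0.8  0.3 -1.1 -0.6 -1.  -0.1  0.3]
post [[511.55797756 163.82472684  48.        ]]
tray [ 5.01627e+02 -3.45432e+02 -1.75000e-01] [[0.7, 0.2], [-0.7, 0.2], [-0.9, -0.4], [1.0, 0.0]]
bar [ 500.9 -346.9   85. ] [[514.0, -309.0, 85.0], [503.0, -385.0, 85.0], [488.0, -384.0, 85.0], [498.0, -309.0, 85.0]]
```

```bash
cat >> h.py <<'E'
from scipy.spatial.transform import Rotation as Ro
def quat(x,z):
    x=np.array(x,float);z=np.array(z,float);return Ro.from_matrix(np.column_stack([x,np.cross(z,x),z])).as_quat()
def wristcam(sn,st):
    """add world R,t to wrist snapshot"""
    T=np.eye(4);T[:3,:3]=Ro.from_quat(st['orientation']).as_matrix();T[:3,3]=st['ee_pos']
    M=np.linalg.inv(T@np.array(sn['T_tool_cam'])); sn['R']=M[:3,:3];sn['t']=M[:3,3]; return sn
YAW=-.114
def sdir(y): return np.array([-np.sin(y),np.cos(y),0])
E
python3 - <<'E'
from h import *
st=sense(); print(Ro.from_quat(st['orientation']).as_matrix().round(2).tolist())
best=None
for sg in (1,-1):
    q=quat([0,0,-1],sg*sdir(YAW)); j=inverse_kinematics([514,165,240],q); print(sg,None if j is None else np.round(j,2))
    qt=quat([0,0,-1],sg*np.array([np.cos(.175),-np.sin(.175),0])); j=inverse_kinematics([501,-346,180],qt); print('tray',sg,None if j is None else np.round(j,2))
    for phi in (50,60):
        f=np.radians(phi);X=np.array([np.cos(YAW),np.sin(YAW),0]);Z=np.array([0,0,1.])
        xt=-(np.cos(f)*Z-np.sin(f)*X); zt=np.cos(f)*X+np.sin(f)*Z
        j=inverse_kinematics([640+10,-36,290],quat(xt,sg*zt)); print('pour',sg,phi,None if j is None else np.round(j,2))
E
```

```text
[[-0.0, 0.92, 0.39], [0.0, 0.39, -0.92], [-1.0, 0.0, -0.0]]
1 [ 0.2   0.38  1.56 -0.    1.21 -1.26]
tray 1 [-0.7   0.53  1.46 -0.    1.15 -0.53]
pour 1 50 None
pour 1 60 [-0.17  0.34  2.08  2.98  0.33 -3.02]
-1 [ 0.2   0.38  1.56 -0.    1.21  1.88]
tray -1 [-0.7   0.53  1.46 -0.    1.15  2.61]
pour -1 50 None
pour -1 60 [-0.17  0.34  2.08  2.98  0.33  0.12]
```

```bash
cat >> h.py <<'E'
SP=np.array([636.,-36.])
def pour(phi,head,sg,zlow=190.,back=22.,r0=None,side=0.,sp=None):
    """head: world angle of mouth direction. returns TCP pos, quat. mouth edge lies 'back' mm before the spout centre (along mouth dir)"""
    sp=SP if sp is None else sp
    f=np.radians(phi);m=np.array([np.cos(head),np.sin(head),0]);X=-m;Z=np.array([0,0,1.])
    lx=np.cos(f)*X+np.sin(f)*Z; lz=-np.sin(f)*X+np.cos(f)*Z
    edge=-54*lx-61*lz; corner=-54*lx-75*lz
    bar=np.array([sp[0],sp[1],0])-back*m-edge; bar[2]=zlow-corner[2]
    tcp=bar-8*lz
    return tcp,quat(-lz,sg*lx)
E
python3 - <<'E'
from h import *
for hd in np.arange(-180,180,22.5):
  for sg in (1,-1):
    o=[]
    for phi in (0,20,35,50,60,65):
        j=inverse_kinematics(*pour(phi,YAW+np.radians(hd),sg)); o.append('--' if j is None else ' '.join(f'{v:.1f}' for v in j[[0,3,4,5]] ) if not isinstance(j,list) else ' '.join(f'{j[i]:.1f}' for i in (0,3,4,5)))
    print(hd,sg,' | '.join(o))
E
```

```text
-180.0 1 -0.1 -0.0 1.4 -0.0 | -0.2 0.0 0.9 -0.0 | -0.2 0.1 0.5 -0.1 | -- | -0.2 3.0 0.4 -3.0 | --
-180.0 -1 -- | -- | -0.2 0.1 0.5 3.1 | -- | -0.2 3.0 0.4 0.1 | -0.2 3.0 0.6 0.1
-157.5 1 -0.1 -0.0 1.4 -0.4 | -0.2 0.2 1.0 -0.6 | -0.3 0.5 0.6 -0.9 | -0.4 1.3 0.5 -1.8 | -0.5 1.9 0.7 -2.4 | -0.5 2.1 0.8 -2.6
-157.5 -1 -0.1 -0.0 1.4 2.8 | -0.2 0.2 1.0 2.6 | -0.3 0.5 0.6 2.2 | -0.4 1.3 0.5 1.4 | -0.5 1.9 0.7 0.8 | -0.5 2.1 0.8 0.5
-135.0 1 -0.1 -0.0 1.4 -0.7 | -0.2 0.3 1.1 -1.0 | -0.4 0.7 0.9 -1.4 | -0.5 1.1 0.9 -1.9 | -0.6 1.4 1.0 -2.2 | -0.6 1.5 1.1 -2.4
-135.0 -1 -0.1 -0.0 1.4 2.4 | -0.2 0.3 1.1 2.1 | -0.4 0.7 0.9 1.8 | -0.5 1.1 0.9 1.3 | -0.6 1.4 1.0 0.9 | -0.6 1.5 1.1 0.8
-112.5 1 -0.0 -0.0 1.4 -1.1 | -0.2 0.4 1.2 -1.4 | -0.4 0.7 1.2 -1.7 | -0.5 0.9 1.3 -2.0 | -0.6 1.1 1.3 -2.2 | -0.6 1.1 1.4 -2.3
-112.5 -1 -0.0 -0.0 1.4 2.0 | -0.2 0.4 1.2 1.7 | -0.4 0.7 1.2 1.4 | -0.5 0.9 1.3 1.1 | -0.6 1.1 1.3 1.0 | -0.6 1.1 1.4 0.9
-90.0 1 -0.0 -0.0 1.4 -1.5 | -0.2 0.4 1.4 -1.8 | -0.4 0.6 1.5 -2.0 | -0.5 0.8 1.6 -2.1 | -0.6 0.9 1.7 -2.2 | -0.6 1.0 1.7 -2.2
-90.0 -1 -0.0 -0.0 1.4 1.7 | -0.2 0.4 1.4 
[... 1976 characters left out ...]
.3 -0.9 1.7 -1.0 | 0.3 -1.0 1.7 -1.0
112.5 1 -0.3 -0.0 1.4 1.0 | -0.1 -0.4 1.2 1.3 | 0.1 -0.7 1.2 1.6 | 0.2 -0.9 1.2 1.9 | 0.3 -1.1 1.3 2.1 | 0.3 -1.2 1.4 2.2
112.5 -1 -0.3 -0.0 1.4 -2.1 | -0.1 -0.4 1.2 -1.8 | 0.1 -0.7 1.2 -1.5 | 0.2 -0.9 1.2 -1.2 | 0.3 -1.1 1.3 -1.0 | 0.3 -1.2 1.4 -1.0
135.0 1 -0.2 -0.0 1.4 0.7 | -0.1 -0.3 1.1 0.9 | 0.0 -0.6 0.9 1.3 | 0.2 -1.1 0.8 1.8 | -- | --
135.0 -1 -0.2 -0.0 1.4 -2.5 | -0.1 -0.3 1.1 -2.2 | 0.0 -0.6 0.9 -1.9 | 0.2 -1.1 0.8 -1.3 | -- | --
157.5 1 -0.2 -0.0 1.4 0.3 | -0.1 -0.2 1.0 0.5 | -0.0 -0.5 0.6 0.8 | -- | 0.1 4.3 0.6 2.4 | 0.1 4.1 0.7 2.6
157.5 -1 -0.2 -0.0 1.4 -2.8 | -0.1 -0.2 1.0 -2.7 | -0.0 -0.5 0.6 -2.4 | -- | 0.1 4.3 0.6 -0.7 | 0.1 4.1 0.7 -0.5
```

Mouth towards station −y gives a well-conditioned tilt path (j4 and j5 are clear of their limits). First job is the carriage: go above the post and check with the wrist camera.

Run:
```python
from h import *
q=quat([0,0,-1],sdir(YAW))
reach([514,165,250],q)
st=sense(); s=wristcam(snapshot('wrist'),st); cv2.imwrite('pics/w1.png',s['pixels'][:,:,::-1])
print(st['clock'],np.round(st['ee_pos'],1))
for n in ['push_post','carton_floor','spout_top']:
    print(n,[(np.round(d['at']).astype(int).tolist(),round(float(d['score']),2)) for d in pinpoint('wrist',n)[:3]])
for m in masks_of('wrist','push_post')[:2]:
    ys,xs=np.where(m['region']); print(m['score'],xs.min(),xs.max(),ys.min(),ys.max())
print(proj(s,[[511.6,163.8,72],[517,167,72]]))
```

```text
4.0333 [514.3 164.4 250. ]
push_post [([509, 165, 45], 0.59)]
carton_floor [([656, 150, 28], 0.59)]
spout_top []
0.62 0 356 146 365
0.56 191 331 145 365
[[255.55119639 167.84241609]
 [259.62232923 173.04693713]]
```

View pics/w1.png

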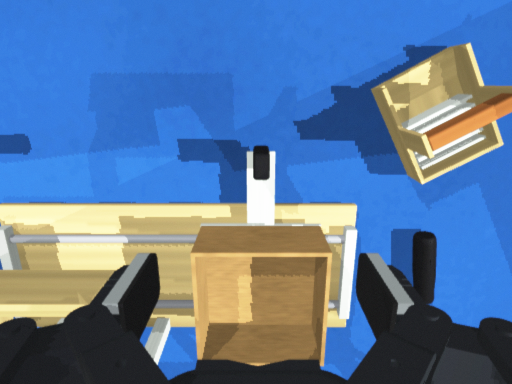

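Wrist view: black post at px (252–270, 145–179), rails horizontal (so the yaw is right), and the jaws straddle the post column. I'll fit the post box against the picture.

Run:
```python
from h import *
import itertools
from scipy.optimize import minimize
st=sense(); s=wristcam(snapshot('wrist'),st); im=s['pixels'].astype(int)
m=(im.max(2)<45).astype(np.uint8); n,lab,stt,cen=cv2.connectedComponentsWithStats(m)
i=lab[160,261]; print('blob',stt[i],cen[i]); blob=lab==i
X=np.array([np.cos(YAW),np.sin(YAW)]);Y=sdir(YAW)[:2]
def hull(p):
    P=[np.r_[p+a*13*X+b*8*Y,z] for a in(-1,1) for b in(-1,1) for z in(26,72)]
    u=proj(s,np.array(P)); r=np.zeros(blob.shape,np.uint8); cv2.fillConvexPoly(r,cv2.convexHull((u*16).round().astype(np.int32)),1,shift=4); return r>0
best=max(((hull(np.array([x,y]))&blob).sum()/(hull(np.array([x,y]))|blob).sum(),x,y) for x in np.arange(503,523,1.) for y in np.arange(157,174,1.))
print(best, -s['R'].T@s['t'])
```

```text
blob [     0      0    512    384 170544] [256.98495403 169.12413805]
(np.float64(0.003663304241813248), np.float64(520.0), np.float64(157.0)) [438.10746523 174.10115397 381.11990505]
```

Run:
```python
from h import *
st=sense(); s=wristcam(snapshot('wrist'),st); im=s['pixels'].astype(int)
print(im[160,261],im[170,261])
hsv=cv2.cvtColor(s['pixels'],cv2.COLOR_RGB2HSV)
m=(im.max(2)<80).astype(np.uint8); m[:130]=0;m[200:]=0;m[:,:230]=0;m[:,290:]=0
ys,xs=np.where(m); print(xs.min(),xs.max(),ys.min(),ys.max(),m.sum()); blob=m>0
X=np.array([np.cos(YAW),np.sin(YAW)]);Y=sdir(YAW)[:2]
def hull(p):
    P=[np.r_[p+a*13*X+b*8*Y,z] for a in(-1,1) for b in(-1,1) for z in(26,72)]
    u=proj(s,np.array(P)); r=np.zeros(blob.shape,np.uint8); cv2.fillConvexPoly(r,cv2.convexHull((u*16).round().astype(np.int32)),1,shift=4); return r>0
print(max(((hull(np.array([x,y]))&blob).sum()/(hull(np.array([x,y]))|blob).sum(),x,y) for x in np.arange(503,523,1.) for y in np.arange(157,174,1.)))
```

```text
[44 44 47] [45 47 47]
253 268 146 179 515
(np.float64(0.8021806853582555), np.float64(512.0), np.float64(168.0))
```

Run:
```python
from h import *
q=quat([0,0,-1],sdir(YAW))
servo_line([512,168,110],q,250)
servo_line([512,168,50],q,120)
close_gripper(25)
st=sense();print(st['clock'],st['ee_pos'],st['opening'],st['force'])
Y=sdir(YAW); p0=np.array(st['ee_pos']); d=(p0[:2]-SP)@Y[:2]; print('d',d)
servo_line(list(p0-d*Y),q,75)
st=sense();print(st['clock'],st['ee_pos'],st['opening'],st['force'])
for c in ['top','scene']:
    s=snapshot(c); cv2.imwrite(f'pics/{c}2.png',s['pixels'][:,:,::-1])
    for n in ['spout_top','station','push_post','carton_floor']:
        print(n,[(np.round(d['at']).astype(int).tolist(),round(float(d['score']),2)) for d in pinpoint(c,n)[:2]])
t=cv2.imread('pics/top2.png'); cv2.imwrite('pics/z2.png',cv2.resize(t[110:200,150:290],(796,512),interpolation=cv2.INTER_CUBIC))
t=cv2.imread('pics/scene2.png'); cv2.imwrite('pics/z3.png',cv2.resize(t[140:270,235:390],(775,600)[:2],interpolation=cv2.INTER_CUBIC))
```

```text
6.375 [512.05932164 168.03284861  50.1780385 ] 15.115506257954474 [-1.14713176 -1.27894292  7.03247054]
d 188.60982509533946
9.0417 [490.22568054 -19.60672263  50.19668293] 15.783639853699107 [-3.97293594  0.1328395   5.29588051]
spout_top []
station [([635, -37, 7], 0.83)]
push_post [([637, -38, 2], 0.54)]
carton_floor [([486, 352, 40], 0.38)]
spout_top [([633, -36, 184], 0.75)]
station [([630, -37, 0], 0.67)]
push_post []
carton_floor [([634, -35, 29], 0.94)]
```

View pics/z2.png

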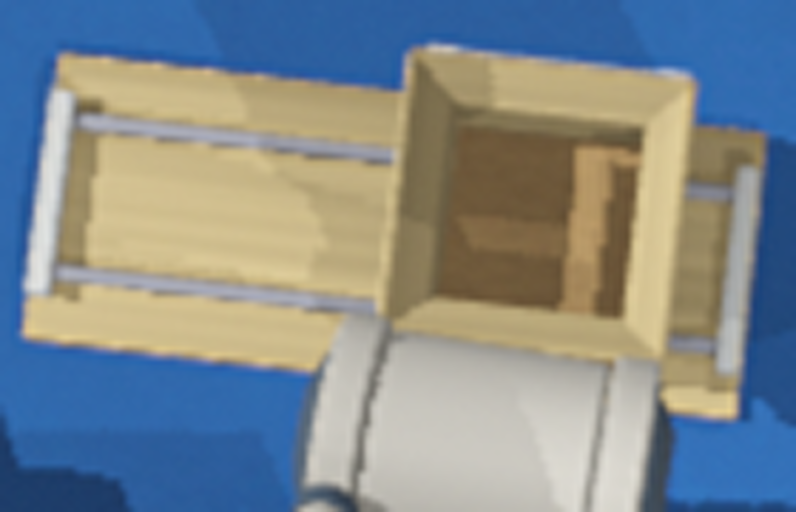

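View pics/z3.png

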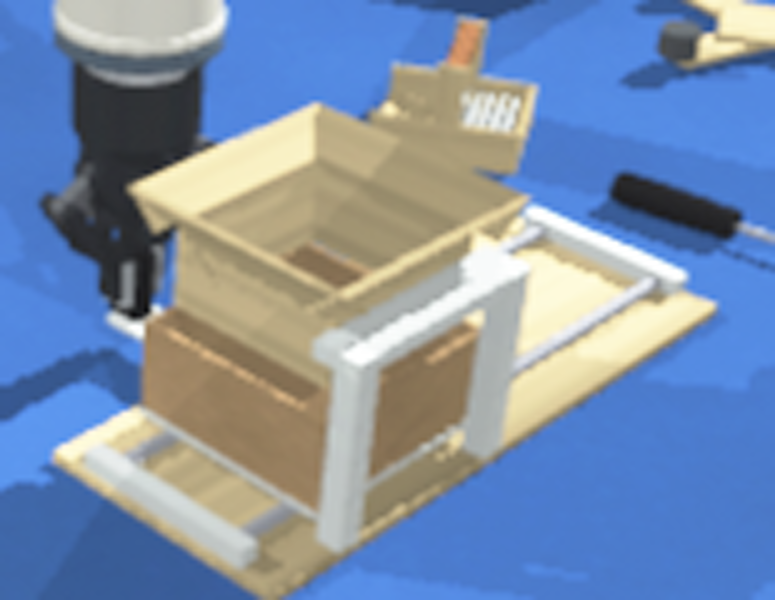

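Run:
```python
from h import *
from scipy.optimize import least_squares
s=snapshot('scene')
px=lambda c:np.array([(c[0]+.5)*155/775-.5+235,(c[1]+.5)*130/600-.5+140])
def W(q,L):
    c,n=np.cos(q[2]),np.sin(q[2]); return L@np.array([[c,-n,0],[n,c,0],[0,0,1]]).T+np.array([q[0],q[1],0])
pts=[((-76,-76,185),(130,187)),((76,76,185),(528,200)),((-76,76,185),(318,102)),((-85,-120,10),(55,458)),((85,300,10),(717,303))]
L=np.array([p[0] for p in pts],float);U=np.array([px(p[1]) for p in pts])
r=least_squares(lambda q:(proj(s,W(q,L))-U).ravel(),[636,-36,-.114],loss='soft_l1').x
print(r.round(3),(proj(s,W(r,L))-U).round(1).tolist())
for d in(-5,0,5):
    u=proj(s,W(r,np.array([[-67,-67+d,92],[-67,-67+d,27],[67,-67+d,92],[67,67+d,92.]])))
    print(d,[(round((a+.5-235)*5),round((b+.5-140)*600/130)) for a,b in u])
```

```text
[ 6.35992e+02 -3.68280e+01 -1.02000e-01] [[-0.5, 0.6], [1.6, -0.4], [-0.2, 0.3], [-0.2, -0.7], [-0.0, 0.1]]
-5 [(141, 327), (138, 413), (327, 431), (485, 334)]
0 [(147, 324), (145, 410), (333, 427), (491, 331)]
5 [(154, 321), (151, 406), (339, 423), (496, 327)]
```

Carton's left edge at crop column 147 matches d≈0, and all spout-y estimates agree (−36 to −37). Release, raise, and look at the tray with the wrist camera.

Run:
```python
from h import *
ungrasp(); p=sense()['ee_pos']
servo_line([p[0],p[1],250],None,250)
s=snapshot('top'); cv2.imwrite('pics/top3.png',s['pixels'][:,:,::-1])
q=quat([0,0,-1],[np.cos(.175),-np.sin(.175),0])
reach([501,-346,230],q)
st=sense(); s=wristcam(snapshot('wrist'),st); cv2.imwrite('pics/w3.png',s['pixels'][:,:,::-1]); print(st['clock'],st['ee_pos'],st['joint_positions'])
np.savez('w3.npz',R=s['R'],t=s['t'],intrinsics=s['intrinsics'])
for n in ['tray_bar','tray_mid','cell1_mid']:
    print(n,[(np.round(d['at']).astype(int).tolist(),round(float(d['score']),2)) for d in pinpoint('wrist',n)[:3]])
s=snapshot('top'); cv2.imwrite('pics/top4.png',s['pixels'][:,:,::-1]); 
for n in ['push_post','carton_floor']: print(n,[(np.round(d['at']).astype(int).tolist(),round(float(d['score']),2)) for d in pinpoint('top',n)[:3]])
```

```text
12.5083 [ 501.07919653 -345.03504154  229.62222544] [-7.01292788e-01  4.82503223e-01  1.40375721e+00  2.90180181e-04
  1.25631267e+00 -5.28710606e-01]
tray_bar [([500, -343, 72], 0.87), ([338, -368, 71], 0.79), ([533, -526, 76], 0.7)]
tray_mid [([336, -361, 40], 0.86), ([536, -523, 40], 0.59)]
cell1_mid [([539, -353, 14], 0.88)]
push_post [([493, -17, 48], 0.71)]
carton_floor [([633, -36, 30], 0.76)]
```

View pics/w3.png

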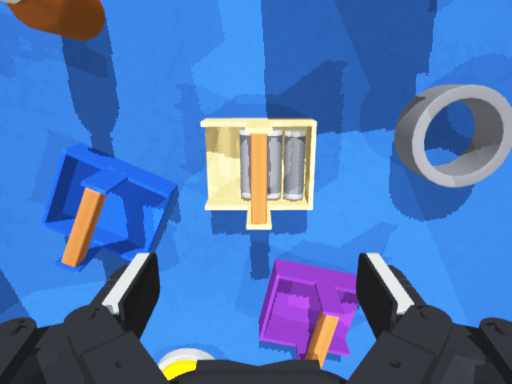

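View pics/top4.png

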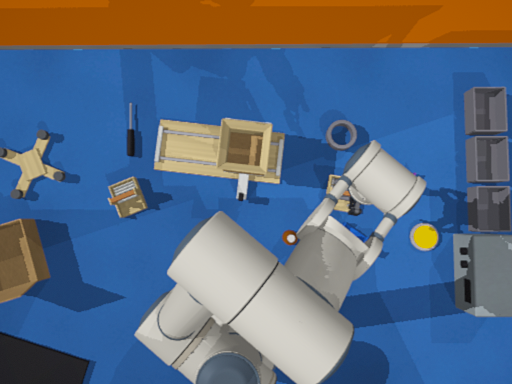

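Wrist view: the plywood tray (200–316, 118–228) has three cells, its bar at columns 250–268, and is aligned with the jaws. I'll compute the bar position and check finger clearance to the neighbours.

Run:
```python
from h import *
s=dict(np.load('w3.npz')); print(s['t'],-s['R'].T@s['t'])
im=cv2.imread('pics/w3.png'); hsv=cv2.cvtColor(im,cv2.COLOR_BGR2HSV)
m=((hsv[...,0]<16)&(hsv[...,1]>140)&(hsv[...,2]>120)).astype(np.uint8); m[:, :235]=0;m[:,285:]=0;m[:115]=0;m[240:]=0
ys,xs=np.where(m);r=cv2.minAreaRect(np.column_stack([xs,ys]).astype(np.float32));print(r)
b=cv2.boxPoints(r);print(np.array([ray(s,p,85) for p in b]).round(1)); print(ray(s,r[0],85), [ray(s,p,36).round(1).tolist() for p in [(202,120),(316,120),(313,209),(207,209)]])
```

```text
[-552.34502933 -276.70190683  293.03250468] [ 514.87744539 -268.72488011  360.83954951]
((258.5, 178.0), (86.0, 15.0), 90.0)
[[ 502.2 -306.1   85. ]
 [ 514.1 -308.2   85. ]
 [ 501.8 -382.    85. ]
 [ 488.9 -379.8   85. ]]
[ 502.02671499 -342.58060736   85.        ] [[457.1, -291.1, 36.0], [562.5, -309.4, 36.0], [548.7, -397.3, 36.0], [442.6, -378.9, 36.0]]
```

Run:
```python
from h import *
a=-.173; q=quat([0,0,-1],[np.cos(a),np.sin(a),0])
servo_line([501.5,-345,110],q,200)
servo_line([501.5,-345,67],q,80)
f0=sense()['force']; print(f0)
close_gripper(60)
st=sense();print(st['clock'],st['ee_pos'],st['opening'],np.round(st['force'],1))
servo_line([501.5,-345,120],q,80)
st=sense();print(st['clock'],st['ee_pos'],st['opening'],np.round(st['force'],1))
s=wristcam(snapshot('wrist'),st); cv2.imwrite('pics/w5.png',s['pixels'][:,:,::-1])
s=snapshot('scene'); cv2.imwrite('pics/s5.png',s['pixels'][:,:,::-1])
# feasibility of rest
for phi in (-5,0,15,30,45,60):
    j=inverse_kinematics(*pour(phi,YAW-np.pi/2,1,back=28,zlow=200)); print(phi, None if j is None else np.round(j,2))
```

```text
[-0.19998105  0.07145603 -0.48250583]
14.9417 [ 501.73251438 -345.13077036   67.22240327] 13.074134060975473 [ 0.8 -0.5  3.8]
15.7583 [ 501.27164875 -344.83461647  119.67473276] 13.06826481706701 [-0.8 -0.5 -5.3]
-5 [ 0.03  0.52  1.24 -0.09  1.39 -1.41]
0 [-0.02  0.5   1.25 -0.    1.38 -1.48]
15 [-0.18  0.49  1.28  0.27  1.39 -1.68]
30 [-0.33  0.52  1.31  0.51  1.46 -1.88]
45 [-0.46  0.59  1.32  0.73  1.56 -2.05]
60 [-0.56  0.69  1.33  0.91  1.69 -2.18]
```

View pics/w5.png

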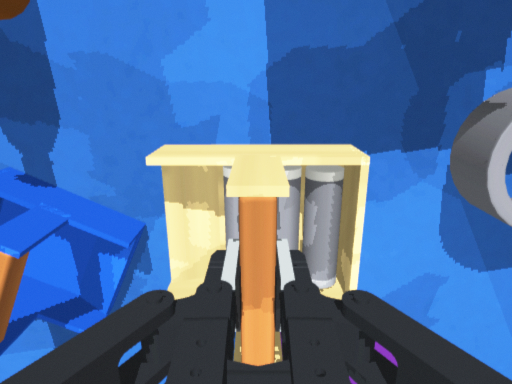

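View pics/s5.png

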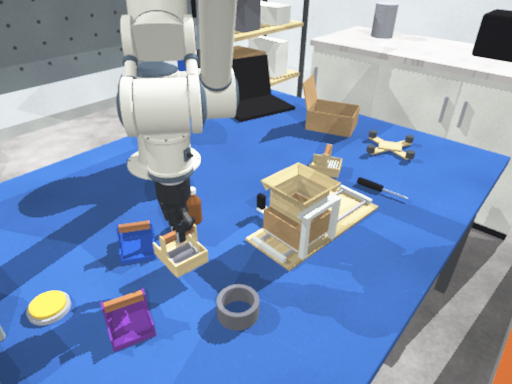

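Tray is gripped squarely (force change about 4.8 N, matching 460 g), with cells in the middle at columns 225–340. Carry it over the spout.

Run:
```python
from h import *
a=-.173; H=YAW-np.pi/2
f=np.radians(-5);X=np.array([np.cos(a),np.sin(a),0]);Z=np.array([0,0,1.])
qb=quat(np.sin(f)*X-np.cos(f)*Z, np.cos(f)*X+np.sin(f)*Z)
servo_line([501.5,-345,305],qb,150)
p,q=pour(-5,H,1,zlow=230,back=28)
servo_line(list(p),q,150)
p,q=pour(0,H,1,zlow=203,back=28); servo_line(list(p),q,80)
st=sense();print(st['clock'],st['ee_pos'],p,np.round(st['force'],1),st['opening'])
s=wristcam(snapshot('wrist'),st); cv2.imwrite('pics/w6.png',s['pixels'][:,:,::-1])
s=snapshot('scene'); cv2.imwrite('pics/s6.png',s['pixels'][:,:,::-1])
```

```text
20.625 [645.30410914  44.93471991 270.15683712] [645.32776538  45.46774081 270.        ] [ 0.1  1.  -4.3] 13.25003660991969
```

View pics/w6.png

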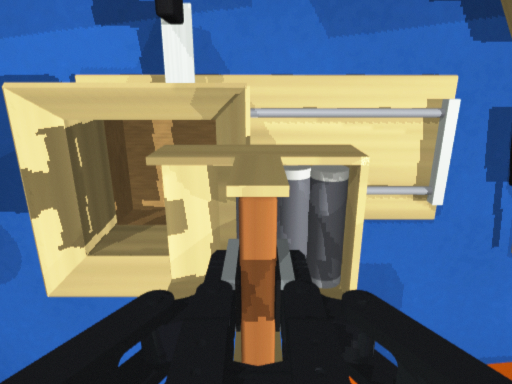

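View pics/s6.png

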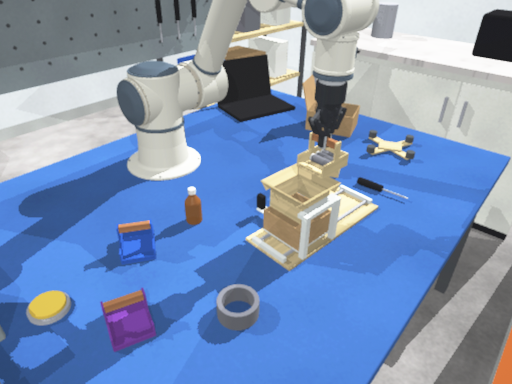

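The tray mouth hangs over the spout opening and the post is visible on the carriage arm at (170,10). Now tip.

Run:
```python
from h import *
H=YAW-np.pi/2
for phi,z,v in [(15,196,80),(30,192,80),(40,191,60),(50,191,60)]:
    p,q=pour(phi,H,1,zlow=z,back=28); servo_line(list(p),q,v)
dwell(.5)
for phi in (58,):
    p,q=pour(phi,H,1,zlow=191,back=28); servo_line(list(p),q,60)
dwell(.8)
st=sense();print(st['clock'],st['ee_pos'],p,np.round(st['force'],1),st['opening'])
for c in['scene','top','wrist']:
    s=snapshot(c); cv2.imwrite(f'pics/{c}7.png',s['pixels'][:,:,::-1])
t=cv2.imread('pics/scene7.png'); cv2.imwrite('pics/z7.png',cv2.resize(t[100:270,235:435],(700,595),interpolation=cv2.INTER_CUBIC))
```

```text
23.9167 [637.34921064 -24.43278686 272.291258  ] [637.32739689 -24.4066525  272.2991879 ] [-0.2  0.3 -2.1] 13.005724491387914
```

View pics/z7.png

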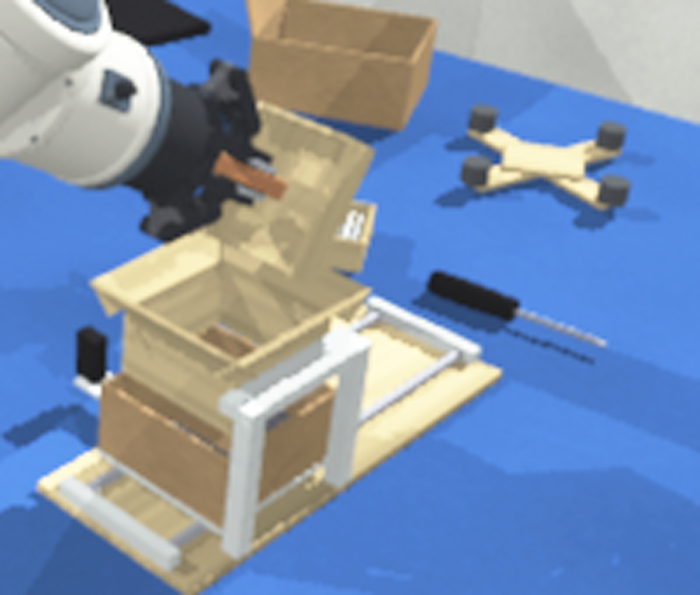

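View pics/wrist7.png

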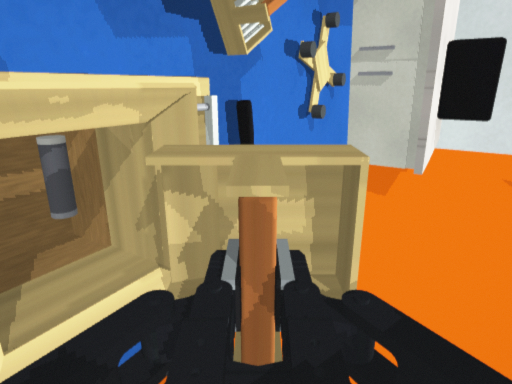

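View pics/top7.png

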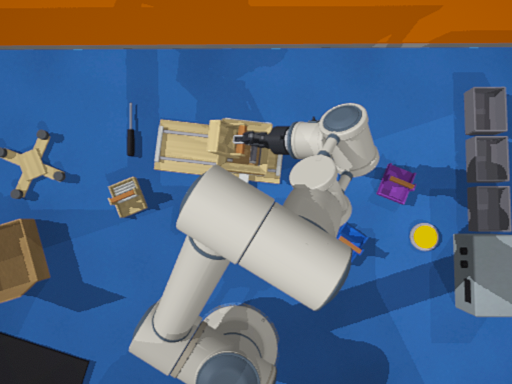

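The tray is empty (wrist view (165–360,150–290); force down about 2.1 N, i.e. three cells) and one cell is visible in the carton at (58,175). Untip and look down from overhead before carrying back.

Run:
```python
from h import *
H=YAW-np.pi/2
for phi,z,v in [(40,195,90),(20,198,90),(0,205,90)]:
    p,q=pour(phi,H,1,zlow=z,back=28); servo_line(list(p),q,v)
p,q=pour(0,H,1,zlow=240,back=28); servo_line(list(p),q,150)
p=np.array(p)+np.array([0,60,0]); servo_line(list(p),q,150)
dwell(.2)
st=sense();print(st['clock'],np.round(st['force'],1),st['opening'])
for c in['scene','top','wrist']:
    s=snapshot(c); cv2.imwrite(f'pics/{c}8.png',s['pixels'][:,:,::-1])
    for n in ['cell1_mid','carton_floor']: print(c,n,[(np.round(d['at']).astype(int).tolist(),round(float(d['score']),2)) for d in search_frame(c,n)[:4]])
t=cv2.imread('pics/top8.png'); a=cv2.resize(t[110:200,150:290],(466,300),interpolation=cv2.INTER_CUBIC)
w=cv2.imread('pics/wrist8.png'); cv2.imwrite('pics/z8.png',np.hstack([a,cv2.resize(w,(330,300))]))
```

```text
26.6667 [-0.5 -0.  -1.7] 12.97411100851769
scene cell1_mid []
scene carton_floor [([634, -67, 61], 0.64), ([640, 97, 260], 0.36)]
top cell1_mid [([667, 354, 29], 0.66)]
top carton_floor [([627, -29, 28], 0.82)]
wrist cell1_mid [([619, -85, 47], 0.97), ([611, 11, 51], 0.51)]
wrist carton_floor [([613, -40, 27], 0.66)]
```

View pics/z8.png

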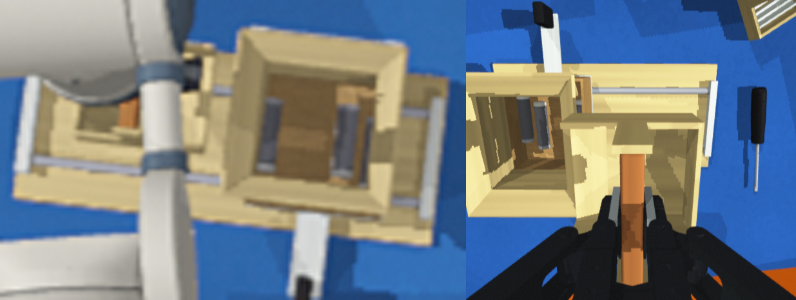

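Three cells seem to lie in the carton (crop px 270/347/367). Return the tray to its old spot.

Run:
```python
from h import *
a=-.173; q=quat([0,0,-1],[np.cos(a),np.sin(a),0])
servo_line([501.5,-345,305],q,190)
servo_line([501.5,-345,100],q,180)
servo_line([501.5,-345,67.5],q,50)
st=sense();print(st['clock'],st['ee_pos'],np.round(st['force'],1))
ungrasp(); dwell(.2)
servo_line([501.5,-345,150],q,120)
servo_line([430,-345,260],q,200)
st=sense(); print(st['clock'])
s=snapshot('wrist'); cv2.imwrite('pics/w9.png',s['pixels'][:,:,::-1])
for c in['scene','top']:
    s=snapshot(c); cv2.imwrite(f'pics/{c}9.png',s['pixels'][:,:,::-1])
    for n in ['cell1_mid','carton_floor','push_post','tray_bar','bottle_mid','tape_mid']: print(c,n,[(np.round(d['at']).astype(int).tolist(),round(float(d['score']),2)) for d in pinpoint(c,n)[:4]])
t=cv2.imread('pics/top9.png'); cv2.imwrite('pics/z9.png',cv2.resize(t[110:200,150:290],(796,512),interpolation=cv2.INTER_CUBIC))
```

```text
31.85 [ 501.1565852  -344.68587104   67.26416673] [-2.1  3.2  3.9]
34.3917
scene cell1_mid []
scene carton_floor [([635, -37, 29], 0.8)]
scene push_post [([490, -20, 48], 0.8)]
scene tray_bar [([340, -359, 74], 0.69), ([500, -350, 75], 0.59)]
scene bottle_mid [([354, -179, 58], 0.8), ([694, -353, 17], 0.69), ([500, -346, 44], 0.65)]
scene tape_mid [([690, -349, 21], 0.57)]
top cell1_mid [([624, -90, 39], 0.46), ([635, -38, 6], 0.33)]
top carton_floor []
top push_post [([493, -20, 47], 0.81)]
top tray_bar [([537, -527, 77], 0.88), ([335, -364, 73], 0.68), ([505, -346, 77], 0.55), ([626, -87, 40], 0.28)]
top bottle_mid [([361, -177, 59], 0.64)]
top tape_mid [([695, -347, 26], 0.61)]
```

View pics/z9.png

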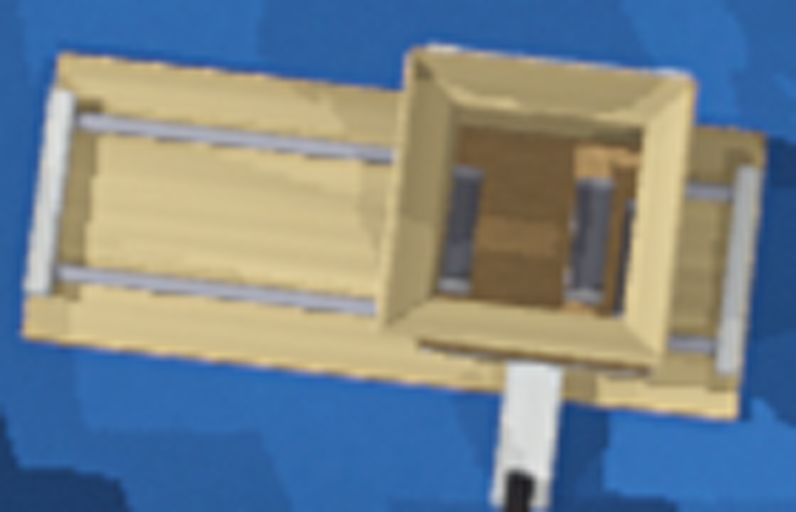

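View pics/scene9.png

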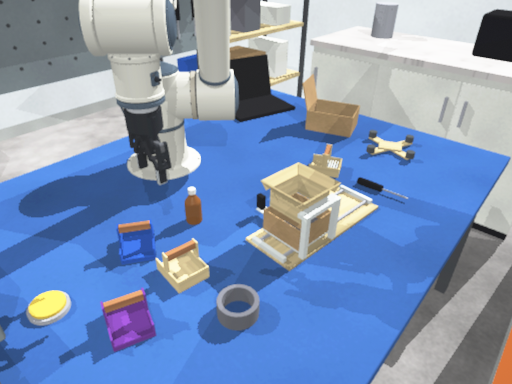

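View pics/w9.png

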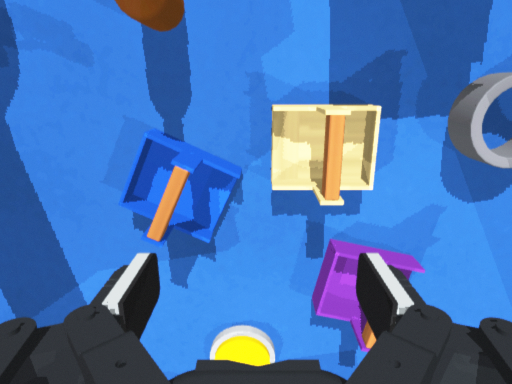

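Three cells are in the carton (crop px 460, 590 and 628, the last partly under the spout), and the tray is empty and upright. Bystanders are unchanged. One last carriage check with the carton's visible front rim edge, crop (418,343)–(650,373).

Run:
```python
from h import *
s=snapshot('top'); k=796/140
q=[634.7,-36.,-.114]
inv=lambda c,z:ray(s,(np.array(c)+.5)/k-.5+np.array([150,110]),z)
def st(P): d=P[:2]-np.array(q[:2]); c,n=np.cos(q[2]),np.sin(q[2]); return np.array([c*d[0]+n*d[1],-n*d[0]+c*d[1]]).round(1)
for c,z in [((418,343),92),((650,373),92),((518,472),72),((507,368),27),((560,368),27)]: print(c,st(inv(c,z)))
```

```text
(418, 343) [-70.   61.6]
(650, 373) [-72.2 -67.9]
(518, 472) [-133.9   -0.7]
(507, 368) [-72.7  14.8]
(560, 368) [-69.2 -15.7]
```

The post reads −0.7 mm, the arm −0.5 mm and the rim −3 mm (its left end is blurred). The carriage is centred, so I'll hand in.

```bash
python3 -c "
from h import *
print(close_job(), sense()['clock'])"
```

```text
the job is handed in; nothing more can be done
the job is handed in; nothing more can be done
```

The job is handed in, at about 35 s on the robot clock. The carton is under the spout, the three cells are in it, and the empty tray is upright on the bench.

- **Carton:** I gripped the push post and slid the carton under the spout. In the last pictures the post read −0.7 mm and the carriage arm −0.5 mm from centre. The carton rim disagreed slightly at −3 mm, but its left end is blurred in the image.
- **Cells:** I carried the plywood tray over by its bar and tipped it to 58°, mouth towards the station's −y. The top picture shows three cells in the carton, the third partly hidden by the spout wall. The wrist force dropped about 2.2 N when they left, which fits three cells.
- **Tray:** It is back at its original spot, and both the wrist and scene pictures show it empty and upright.
- **Everything else:** The bottle and tape roll were found where they started. The other tray, the screwdriver and the blue and purple look-alikes look unmoved in the pictures; I did not re-measure them.

The networks sometimes reported false finds, such as the look-alike trays' bars. I rejected these against the pictures.

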